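Draw a test coupon out of its tray and butt it in the tacking jig

ROBOT

A 6-joint arm with a two-finger parallel gripper is mounted at the origin on the work surface. World frame = base frame: x ahead of the robot, y to its left, z up, the work surface at z = 0. Lengths are in m, angles in rad, forces in N, time in s.
With the tool pointing down it reaches from about 0.35 to 0.85 m from the base axis. Payload 8.1 kg.
Tool frame: the origin (TCP) lies midway between the tips of the shut fingers; the grasp point (between the pads) lies robot.grasp_offset behind it (robot.grasp_offset is the distance from the TCP to the grasp point, in m); z points along the fingers, y is the direction in which the jaws open and shut (so a half turn about z gives the same grasp; the last joint's range is limited). The gripper opens to 93 mm and grips with 3 to 60 N. Pads are 15 mm wide; open, the fingers measure 128 mm over their backs; the gripper's body (75 mm by 188 mm) begins 65 mm behind the grasp point.
Start: joints at [1.086, 0.13, 1.488, -0, 1.523, -0.085], TCP at [0.234, 0.553, 0.219] pointing down, gripper open.
Joint ranges: [-2.96, 2.96], [-0.89, 2.26], [0.02, 2.5], [-1.34, 4.48], [0, 2.73], [-2.66, 2.66]. Speed limits (rad/s): [2.39, 2.39, 2.79, 3.14, 3.14, 3.14].

INTERFACE

Orientations are given as a rotation vector (axis times angle).
In Python, from plant import robot gives the robot as it stands.
- The arm moves only by the shell command python3 -m handwheel 'ROWS' [OPENING] [FORCE]. ROWS is text: rows parted by semicolons, each of 6 numbers parted by spaces: the shift along the world's x, y, z each as a share of 0.3 m, from -1 to 1, then the turn, a rotation vector about the world's x, y, z each as a share of 45 degrees, from -1 to 1. A call has 1 to 5 rows; each row is the pose to reach, as a shift and turn from the pose commanded when the call began; what a row does not reach only later rows make up. A row lasts 1/10 s, in which the tool goes at most 50 mm and 8.59 degrees, less where a joint would pass 70% of its speed; a pose out of reach is approached as far as the arm can. A call with a number of a shift or a turn outside -1 to 1 is refused whole. A call with a gripper value outside its range is refused whole. OPENING is the closure, from -1 (fully open) to 1 (shut), set as the call begins (- or left out, the last holds). The fingers move at their own pace and stop on an object; FORCE is the grip in N (left out, the last holds). Time passes only in rows, so rows that repeat a pose let the fingers close. It gives the time, the measured TCP pose, the force and the opening at its end, in the units of the state.
- robot.read_state(): the state, without advancing time (a new reading comes with each control period).
- robot.read_camera(name): name is "scene" or "top" or "wrist"; returns (picture, depth): 400x640x3 uint8, red, green, blue; 400x640 float32, m along the optical axis (not along the pixel's ray), 0 where there is no reading.
- robot.camera_model(name): a dict with "camera_matrix" (3x3 intrinsics, pixels), "dist" ([k1, k2, p1, p2, k3] as OpenCV has them; the pictures are not rectified), "pose" (4x4, takes a point from camera to world coordinates); the wrist camera has in their place "tool_from_camera" (4x4, takes a point from camera to tool coordinates, whose origin is the TCP and whose axes are the flange's). Camera axes: x right, y down, z forward; pixel columns grow to the right and rows downward; lengths in m; the calibration is good to about 2 mm. A picture is of the moment at which its call begins: read the wrist's pose just before it. camera_model takes no time and is no camera call.
- robot.close_job(): hands the job in, once; it reports no verdict.
Trained networks look in the newest picture that a camera, given by its name, has taken for a name from the list of things; names that differ only in an ending like _2 or _b are one class to them, and where a whole thing is asked for, a point or a joint stands for the part that bears it (a point fixed in the world has none). Each returns a list of dicts, best first, with "conf" (0 to 1); they miss things now and then, are a little off and sometimes report something else, mostly with a low value. They report only what shows in the picture. A call takes as long as a camera call. They do not tell look-alikes from the thing itself.
- robot.look_for(camera, query): "rect" ([centre column, centre row, width, height] in pixels, round what is visible of it).
- robot.silhouettes(camera, query): "pixels" (400x640 bool, what is visible of it) and "rect" ([centre column, centre row, width, height] in pixels, round what is visible of it).
- robot.tip_of(camera, query): "at" ([row, column] in pixels: a listed point, or the origin of a listed thing).
The state is a dict: "t": time; "q": joint angles; "dq": joint speeds; "joint_torque": joint torques, N m; "tool_pos": TCP position; "orientation": TCP orientation; "force": force on the tool from outside, world axes, zero at the start; "wrist_torque": the same for the moment, N m; "opening": finger opening in m.
Only numpy, scipy, OpenCV 4.12 (cv2) and the standard library are available. Lean on these libraries where they do the work, as an engineer would, in place of code of your own. Each camera call takes 0.05 s, during which the arm holds its last target.

TASK

A flat aluminium test coupon lies sunk in the channel of the coupon tray, where it cannot be gripped: press a fingertip on top of it, firmly enough to take it along past the tray's spring plungers but without bearing down hard, and draw it out over the tray's open end, until enough of it overhangs to pinch by its two long edges, without letting it tip off. Then lift it out and lay it flat along the bar of the tacking jig, centred on the bar and with its end butted up snug against the jig's end stop, and let go. Work gently: do not press or knock the coupon hard against the tray or the jig, do not drop it, and leave everything else on the table where it is.

Things in the scene. Friction and masses are not known exactly. Their poses are not given: they have to be found in the camera images.
- coupon_mid (a point): centre (half-way up) of the coupon: a plain pale aluminium plate 130 mm long (x), 50 wide (y), 6 thick (z), about 0.12 kg, both ends alike. It lies in the tray's channel, its far end 1 to 5 mm from the closed end, its top 2 mm below the side ribs. Smooth: friction on tray and jig is about 0.2, fingertips grip it better. It stays level while under half its length hangs out
- tray_mouth (a point): middle of the tray channel's open end, at the channel floor (60 mm above the table), right on the edge over which the coupon is to overhang. x points from the open end straight into the channel, away from the robot; y across it; z up. Outside the edge is free air down to the table
- tray: coupon tray, fixed to the table: grey deck 160 mm long (x), 80 wide (y), on feet set back 25 mm at the open end (-x). Origin: centre of its underside. Its channel is 148 mm long, 56 wide, 8 deep between 12 mm ribs, closed at +x, open at -x. Near the closed end two spring plungers grip the coupon's long edges, 4.5 N each, for its first 20 mm of travel. Rigid floor; press 12 to 15 N; over 35 N in all is too hard
- jig_stop (a point): middle of the face of the tacking jig's end stop, at the level of the bar's top (60 mm above the table). x points along the bar into the stop, away from the robot; y across the bar; z up. The butted coupon's centre lies 65 mm along -x from here, 3 mm up, and its near 40 mm hang free towards the robot
- jig: tacking jig, fixed to the table, origin at its underside below the bar: dark base plate 130 x 110 x 12 mm, on it a steel bar 30 mm wide, 90 long (x), its flat top 60 mm above the table, and across the bar's far end a stop plate 70 mm wide, 12 thick, 25 mm taller than the bar. Rigid: butt the coupon with a light push of some 5 N; more than 35 N between coupon and jig (hard push or drop) is too hard
- magnet: triangular welding magnet holder, 62 mm sides and 16 mm tall, near the middle of the table; a bystander, origin at the centre of its underside; leave it where it is
- cap_a: round steel pipe cap, 44 mm across, 24 mm tall, near the middle; a bystander, origin at the centre of its underside; leave it where it is
- cap_b: second round steel pipe cap, as the first; a bystander, origin at the centre of its underside; leave it where it is
- offcut: short steel offcut, 70 x 38 x 10 mm, lying flat on the table near the middle (not the coupon); a bystander, origin at the centre of its underside; leave it where it is
- hammer: hammer lying along the back of the table; a bystander, origin at the centre of its underside; leave it where it is
- brush: brush lying at the right of the table; a bystander, origin at the centre of its underside; leave it where it is
- tumbler: steel drinking tumbler, 76 mm across, 142 mm tall, at the left of the table; a bystander, origin at the centre of its underside; leave it where it is
Mind the look-alikes: they are no part of the job. What is meant by the part that bears coupon_mid is not blue or pink, and is the larger of those in its own colour.

How it is judged:
On the way, in this order (a step that is already met when the one before it is completed fails the run):
1. the coupon is drawn out over the tray's open end, lying flat on the tray, with at least 25 mm overhanging (x of coupon_mid in the frame of tray_mouth between -0.005 and 0.04 m and z of coupon_mid in the frame of tray_mouth below 0.008 m and angle between coupon_mid's own z axis and vertical below 0.1 rad), for 0.2 s.
2. the coupon is lifted clear of the tray (z of coupon_mid in the frame of tray_mouth above 0.02 m), for 0.1 s.
At the end, for the whole second after the job is handed in: the coupon lies flat and still on the jig's bar (tilt under 0.05 rad), its end within 2 mm of the stop's face, its centre line within 7 mm of the bar's and within 0.07 rad of its direction, released (x of coupon_mid in the frame of jig_stop between -0.067 and -0.063 m and y of coupon_mid in the frame of jig_stop between -0.007 and 0.007 m and z of coupon_mid in the frame of jig_stop between 0.0005 and 0.0055 m and angle between the x axis of coupon_mid and the x axis of jig_stop, either way round below 0.07 rad and angle between coupon_mid's own z axis and vertical below 0.05 rad and linear speed of coupon below 0.01 m/s); the robot touches nothing.
It fails at once if the coupon is pressed or knocked against the tray with more than 35 N (contact force between coupon and tray above 35 N).
It fails at once if the coupon is pressed, pushed or dropped against the jig with more than 35 N (contact force between coupon and jig above 35 N).
It fails at once if the coupon falls off the tray or jig (height (world z) of coupon_mid below 0.045 m).
It fails at once if a bystander is moved by more than 20 mm (distance of any of magnet, cap_a, cap_b, offcut, hammer, brush, tumbler from where it was at the start of the episode above 0.02 m).
It also fails if it takes over 72 s, if anything falls off the work surface, if the arm or the gripper's body presses on something with over 40 N, if the wrist force passes 120 N, or if a joint passes its speed limit or range.

## Working session

There is one attempt and no reset: what is moved stays moved. The work goes in short steps, Python scripts to look and compute and a shell command to move; the robot and the scene stay as the last step left them, time stands still between calls to the robot, and variables do not carry over. Pictures are saved under pics/ and viewed, and the job is handed in when it is done.

```bash
ls; mkdir -p pics; python3 - <<'E'
from plant import robot
import cv2
s=robot.read_state(); print({k:(v if not hasattr(v,'round') else v.round(4) if hasattr(v,'shape') else v) for k,v in s.items()}, robot.grasp_offset)
for c in ["scene","top","wrist"]:
    p,d=robot.read_camera(c); cv2.imwrite(f"pics/{c}0.png",p[:,:,::-1])
    print(c, robot.camera_model(c))
    for q in ["coupon_mid","tray_mouth","jig_stop"]:
        print(q,[(round(r["conf"],2),[round(x) for x in r["at"]]) for r in robot.tip_of(c,q)])
E
```

```text
pics
{'t': 0.0, 'q': array([ 1.0856,  0.1311,  1.4893, -0.    ,  1.523 , -0.0854]), 'dq': array([ 0.0006,  0.0006,  0.    , -0.0004, -0.0005, -0.0009]), 'joint_torque': array([-2.00000e-04, -5.59804e+01, -4.91788e+01,  7.67000e-02,
        3.50000e-02, -3.00000e-04]), 'tool_pos': array([0.2333, 0.5522, 0.2176]), 'orientation': array([-6.2370e-01, -3.0785e+00,  2.7000e-03]), 'force': array([-0.0253, -0.0519, -0.3858]), 'wrist_torque': array([-0.0289, -0.019 ,  0.0263]), 'opening': 0.09307914302756555} 0.0188
scene {'camera_matrix': array([[507.92588721,   0.        , 312.96493955],
       [  0.        , 507.92588721, 202.4957408 ],
       [  0.        ,   0.        ,   1.        ]]), 'dist': array([-0.10254356,  0.        ,  0.        ,  0.        ,  0.        ]), 'pose': array([[-0.35456843,  0.71907273, -0.59767519,  1.39657203],
       [ 0.9349458 ,  0.26407031, -0.2369456 ,  0.37943425],
       [-0.01255285, -0.64280734, -0.76592503,  1.15525032],
       [ 0.        ,  0.        ,  0.        ,  1.        ]])}
coupon_mid [(0.87, [199, 222]), (0.72, [163, 311]), (0.56, [157, 255]), 
[... 866 characters left out ...]
 309])]
jig_stop [(0.62, [161, 250])]
wrist {'camera_matrix': array([[336.99462163,   0.        , 326.11810818],
       [  0.        , 336.99462163, 199.28820622],
       [  0.        ,   0.        ,   1.        ]]), 'dist': array([-0.05216952,  0.        ,  0.        ,  0.        ,  0.        ]), 'tool_from_camera': array([[-6.40904848e-04, -9.61216508e-01, -2.75794151e-01,
         7.60958711e-02],
       [ 9.99999585e-01, -7.94776211e-04,  4.46156788e-04,
         4.45651589e-04],
       [-6.48047900e-04, -2.75793750e-01,  9.61216618e-01,
        -1.66248270e-01],
       [ 0.00000000e+00,  0.00000000e+00,  0.00000000e+00,
         1.00000000e+00]])}
coupon_mid []
tray_mouth []
jig_stop []
```

View pics/top0.png

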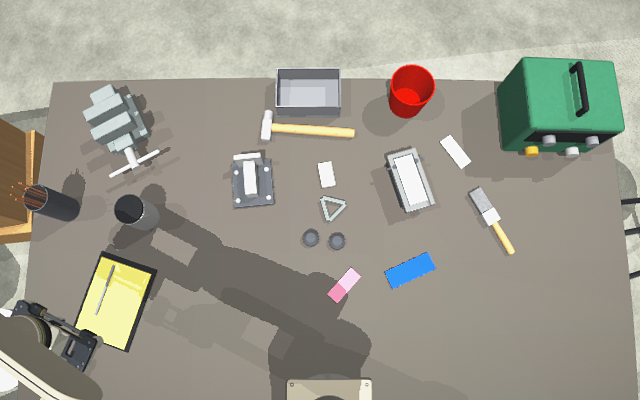

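View pics/scene0.png

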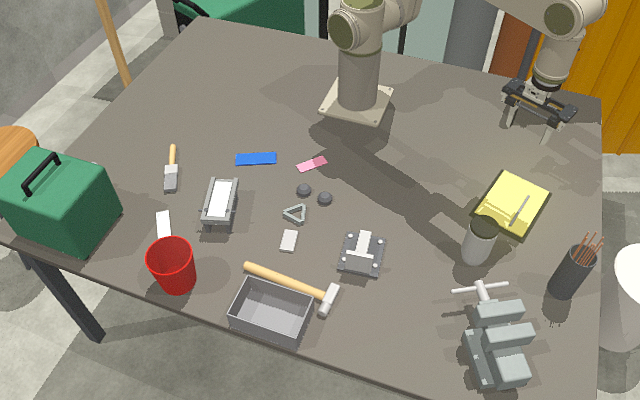

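Candidates in the top picture are the pale plate in the tray (411,180), a smaller pale plate on the table (455,151), the offcut (326,174), blue (410,270) and pink (344,285). The tray plate fits: it is not blue or pink, it is the larger pale one, and it lies in the channel. I'll confirm with a crop and measure.

```bash
cat > h.py <<'E'
import numpy as np, cv2
from plant import robot
def pts(cam,d,mask=None):
    m=robot.camera_model(cam)
    if "pose" in m: T=m["pose"]
    else:
        s=robot.read_state(); B=np.eye(4); B[:3,:3]=cv2.Rodrigues(np.array(s["orientation"]))[0]; B[:3,3]=s["tool_pos"]; T=B@m["tool_from_camera"]
    h,w=d.shape; v,u=np.mgrid[:h,:w]
    n=cv2.undistortPoints(np.stack([u,v],-1).reshape(-1,1,2).astype(np.float32),m["camera_matrix"],m["dist"]).reshape(h,w,2)
    P=np.concatenate([n*d[...,None],d[...,None]],-1)
    return P@T[:3,:3].T+T[:3,3]
E
python3 - <<'E'
from h import *
p,d=robot.read_camera("top"); W=pts("top",d)
c=p[135:220,225:485,::-1]; cv2.imwrite("pics/crop0.png",cv2.resize(c,None,fx=3,fy=3,interpolation=cv2.INTER_CUBIC))
for nm,(u0,u1,v0,v1) in {"tray":(375,445,140,225),"jig":(225,280,140,215)}.items():
    R=W[v0:v1,u0:u1]; z=R[...,2]
    print(nm,np.histogram(z,bins=np.arange(-.01,.11,.005)))
for q in ["coupon_mid","tray","jig"]:
    for r in robot.silhouettes("top",q)[:2]:
        k=r["pixels"]&(d>0); P=W[k]; print(q,round(r["conf"],2),r["rect"],np.median(P,0).round(4),cv2.minAreaRect((P[:,:2]*1000).astype(np.float32)))
E
```

```text
tray (array([  55, 1798, 1956,  108,   21,   12,   26,   10,    7,    0,    2,
         12,   44,  112,  489, 1102,  173,    0,    0,    0,    0,    0,
          0]), array([-0.01 , -0.005,  0.   ,  0.005,  0.01 ,  0.015,  0.02 ,  0.025,
        0.03 ,  0.035,  0.04 ,  0.045,  0.05 ,  0.055,  0.06 ,  0.065,
        0.07 ,  0.075,  0.08 ,  0.085,  0.09 ,  0.095,  0.1  ,  0.105]))
jig (array([  21,  743, 1260,  235,  892,  257,   26,   17,   22,   14,   17,
         23,   23,  120,  249,   28,   17,   17,   52,   71,    4,    0,
          0]), array([-0.01 , -0.005,  0.   ,  0.005,  0.01 ,  0.015,  0.02 ,  0.025,
        0.03 ,  0.035,  0.04 ,  0.045,  0.05 ,  0.055,  0.06 ,  0.065,
        0.07 ,  0.075,  0.08 ,  0.085,  0.09 ,  0.095,  0.1  ,  0.105]))
coupon_mid 0.84 [410.1, 179.0, 30.5, 48.4] [ 0.6228 -0.2129  0.0661] ((623.0518188476562, -212.5133056640625), (129.83209228515625, 50.72532653808594), 17.526552200317383)
coupon_mid 0.78 [409.4, 270.4, 45.2, 40.5] [ 0.3883 -0.213   0.0057] ((388.3555908203125, -214.21224975585938), (51.58870315551758, 127.82928466796875), 24.185142517089844)
tray 0.82 [410.6, 180.2, 53.0, 70.5] [ 0.6225 -0.2028  0.0657] ((635.2138061523438, -215.64666748046875), (181.9474639892578, 120.95001220703125), 16.534461975097656)
tray 0.72 [251.8, 180.2, 39.6, 57.5] [0.6275 0.2089 0.0148] ((629.577392578125, 213.5635986328125), (137.9963836669922, 108.36736297607422), 5.455811977386475)
jig 0.83 [252.5, 180.6, 46.8, 55.3] [0.6278 0.2084 0.0146] ((638.3763427734375, 215.10011291503906), (155.38711547851562, 108.54019927978516), 6.118778705596924)
jig 0.4 [311.9, 238.8, 21.5, 17.0] [0.4717 0.0498 0.0218] ((472.64996337890625, 50.26220703125), (39.46830368041992, 40.42116165161133), 61.51157760620117)
```

View pics/crop0.png

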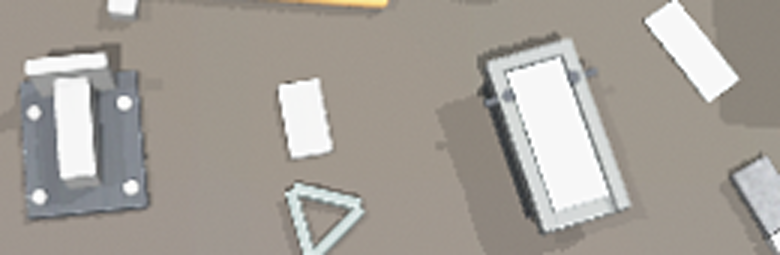

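The crop confirms it: the coupon is the plate in the tray channel, with the tray's open end towards the robot. Next I'll work out the tray and jig frames and the tool yaw.

```bash
python3 - <<'E'
from h import *
for cam,boxes in {"top":{"tray":(375,445,140,225),"jig":(225,280,140,215)},"scene":{"tray":(195,245,170,235),"jig":(330,390,222,285)}}.items():
    p,d=robot.read_camera(cam); W=pts(cam,d)
    for nm,(u0,u1,v0,v1) in boxes.items():
        R=W[v0:v1,u0:u1].reshape(-1,3); C=p[v0:v1,u0:u1].reshape(-1,3)
        def rect(m,l): 
            a=R[m].astype(np.float32); print(cam,nm,l,m.sum(),np.median(a,0).round(4),[np.round(x,4) for x in cv2.minAreaRect((a[:,:2]*1000))])
        z=R[:,2]
        if nm=="tray":
            rect((z>.055)&(z<.08)&(C.min(1)>225),"coupon"); rect((z>.058)&(z<.08),"deck")
        else:
            rect((z>.054)&(z<.067),"bar"); rect((z>.079)&(z<.095),"stop"); rect((z>.008)&(z<.02),"base")
s=robot.read_state(); print(cv2.Rodrigues(s["orientation"])[0].round(3))
E
```

```text
top tray coupon 899 [ 0.6215 -0.2123  0.0662] [array([ 616.7456, -213.9955]), array([145.3651,  51.4989]), np.float64(17.6922)]
top tray deck 1828 [ 0.6231 -0.2117  0.0667] [array([ 623.8686, -212.1905]), array([161.8402, 106.231 ]), np.float64(17.183)]
top jig bar 385 [0.6335 0.2135 0.0606] [array([633.275 , 206.5236]), array([96.2654, 65.6691]), np.float64(14.5441)]
top jig stop 132 [0.6791 0.2184 0.0856] [array([681.1694, 218.5832]), array([15.2917, 69.4288]), np.float64(6.8914)]
top jig base 1260 [0.6161 0.2004 0.0129] [array([653.8251, 215.629 ]), array([185.6132, 149.7281]), np.float64(7.0608)]
scene tray coupon 592 [ 0.625  -0.2121  0.0661] [array([ 623.2352, -211.9987]), array([133.9599,  52.9442]), np.float64(16.3503)]
scene tray deck 1279 [ 0.6328 -0.2098  0.0663] [array([ 623.9159, -212.9856]), array([165.4366, 106.7251]), np.float64(18.3285)]
scene jig bar 329 [0.632  0.2126 0.0601] [array([635.4854, 215.4582]), array([106.9766,  68.7626]), np.float64(4.0643)]
scene jig stop 141 [0.6824 0.2172 0.0843] [array([681.7167, 218.2816]), array([14.9836, 69.804 ]), np.float64(4.5367)]
scene jig base 889 [0.618  0.2279 0.0126] [array([627.5422, 210.9719]), array([135.0144, 112.9201]), np.float64(6.3679)]
[[-0.921  0.389  0.   ]
 [ 0.389  0.921  0.   ]
 [-0.     0.    -1.   ]]
```

```bash
python3 -m handwheel '0.37 -0.7 0.1 0 0 0.3;0.37 -0.7 0.1 0 0 0.3;0.37 -0.7 0.1 0 0 0.3;0.37 -0.7 0.1 0 0 0.3;0.37 -0.7 0.1 0 0 0.3' 1 20
python3 -m handwheel '0.37 -0.75 0 0 0 0.3;0.37 -0.75 0 0 0 0.3;0.37 -0.75 0 0 0 0.3;0.37 -0.75 0 0 0 0.3;0.37 -0.75 0 0 0 0.3'
```

```text
t: 1.4
tool_pos: [0.3454, 0.3406, 0.2493]
orientation: [0.258, 3.13, 0.0]
force: [1.0, 0.4, -0.5]
opening: 0.0577
t: 1.9
tool_pos: [0.4528, 0.1225, 0.249]
orientation: [-0.112, 3.138, 0.0]
force: [1.4, 0.5, -0.3]
opening: 0.0176
```

```bash
python3 -m handwheel '0.36 -0.75 0 0 0 0.298;0.36 -0.75 0 0 0 0.298;0.36 -0.75 0 0 0 0.298;0.36 -0.75 0 0 0 0.298;0.36 -0.75 0 0 0 0.298'
python3 -m handwheel '0.24 -0.36 -0.2 0 0 0;0.24 -0.36 -0.2 0 0 0;0.24 -0.36 -0.2 0 0 0;0.24 -0.36 -0.2 0 0 0;0.24 -0.36 -0.2 0 0 0'
python3 - <<'E'
from h import *
s=robot.read_state();print(s["tool_pos"].round(4),s["force"].round(2),s["opening"],cv2.Rodrigues(s["orientation"])[0].round(3))
p,d=robot.read_camera("wrist"); cv2.imwrite("pics/w1.png",p[:,:,::-1])
E
```

```text
t: 2.4
tool_pos: [0.5584, -0.0976, 0.2488]
orientation: [-0.478, 3.104, -0.0]
force: [-0.4, 0.0, 0.0]
opening: 0.0001
t: 2.9
tool_pos: [0.6292, -0.2039, 0.1869]
orientation: [0.475, -3.103, -0.003]
force: [0.4, 0.2, 0.3]
opening: 0.0003
[ 0.6292 -0.2039  0.1869] [0.43 0.2  0.25] 0.0003189998107979671 [[-0.954 -0.299 -0.003]
 [-0.299  0.954  0.001]
 [ 0.002  0.002 -1.   ]]
```

View pics/w1.png

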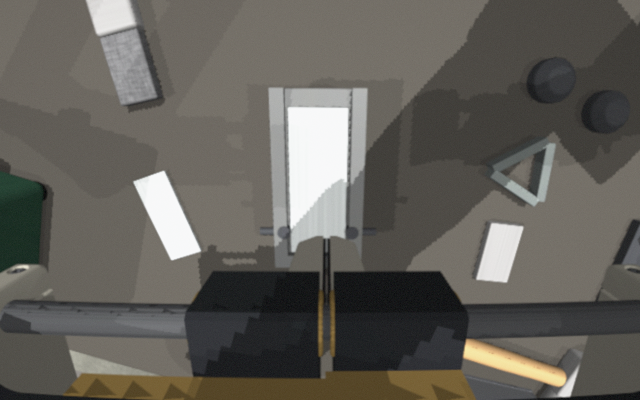

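The wrist view shows the coupon in the channel (cols 287–352, near end at row 107), the mouth edge at row 88, and the plungers at row 231. I'll measure it from here.

```bash
cat >> h.py <<'E'
def fit(axis_deg,P):
    a=np.deg2rad(axis_deg); return P[...,0]*np.cos(a)+P[...,1]*np.sin(a), -P[...,0]*np.sin(a)+P[...,1]*np.cos(a)
E
python3 - <<'E'
from h import *
p,d=robot.read_camera("wrist"); W=pts("wrist",d)
m=(p.min(2)>190)&(W[...,2]>.05)&(W[...,2]<.08); m[:, :280]=0; m[:,360:]=0; m[195:]=0
P=W[m]; print(m.sum(),np.median(P,0))
# edges of coupon long sides per row
L=[];R=[]
for r in range(115,190,3):
    c=np.where(m[r])[0]
    if len(c)>5: L.append(W[r,c[0]]);R.append(W[r,c[-1]])
L=np.array(L);R=np.array(R)
for E_ in(L,R):
    v=cv2.fitLine(E_[:,:2].astype(np.float32),cv2.DIST_HUBER,0,.01,.01).ravel(); print(np.rad2deg(np.arctan(v[1]/v[0])))
near=W[110,300:340].mean(0)
u,v=fit(17.5,np.array([[.5476,-.2364,0],near,L.mean(0),R.mean(0),[.6292,-.2039,0]])); print(u.round(4),v.round(4))
for r in range(84,114): print(r,W[r,320].round(4), fit(17.5,W[r,320])[0].round(4),p[r,320])
E
```

```text
5154 [ 0.59633161 -0.22139838  0.06741449]
16.18599
16.570887
[0.4512 0.4697 0.5048 0.5043 0.5388] [-0.3901 -0.3881 -0.4155 -0.3659 -0.3837]
84 [ 0.5422 -0.2371  0.0013] 0.4458 [96 92 86]
85 [ 5.431e-01 -2.368e-01 -2.000e-04] 0.4467 [96 90 84]
86 [ 0.544  -0.2365  0.0006] 0.4477 [100  98  91]
87 [ 0.5471 -0.2344  0.0611] 0.4512 [138 137 136]
88 [ 0.5479 -0.2342  0.0627] 0.4521 [169 170 169]
89 [ 0.5486 -0.234   0.0609] 0.4528 [177 178 176]
90 [ 0.5494 -0.2337  0.061 ] 0.4537 [180 181 178]
91 [ 0.5501 -0.2335  0.0603] 0.4544 [176 178 177]
92 [ 0.5509 -0.2332  0.061 ] 0.4553 [176 177 176]
93 [ 0.5517 -0.233   0.0612] 0.4561 [179 182 181]
94 [ 0.5525 -0.2327  0.0627] 0.4569 [179 181 179]
95 [ 0.5532 -0.2325  0.0616] 0.4577 [178 181 177]
96 [ 0.554  -0.2323  0.0611] 0.4585 [175 178 177]
97 [ 0.5548 -0.232   0.0613] 0.4593 [178 180 177]
98 [ 0.5556 -0.2318  0.061 ] 0.4601 [178 179 178]
99 [ 0.5563 -0.2315  0.0629] 0.461 [177 180 178]
100 [ 0.5571 -0.2313  0.0614] 0.4618 [178 179 178]
101 [ 0.5579 -0.2311  0.0617] 0.4626 [177 179 177]
102 [ 0.5574 -0.2258  0.356 ] 0.4637 [178 180 179]
103 [ 0.5594 -0.2306  0.062 ] 0.4642 [178 179 176]
104 [ 0.5602 -0.2303  0.0616] 0.465 [168 170 169]
105 [ 0.561  -0.2301  0.061 ] 0.4659 [186 189 188]
106 [ 0.5617 -0.2298  0.0663] 0.4666 [236 238 238]
107 [ 0.5625 -0.2295  0.0681] 0.4674 [247 248 249]
108 [ 0.5632 -0.2293  0.0685] 0.4682 [248 248 249]
109 [ 0.564  -0.2291  0.0665] 0.4691 [248 248 249]
110 [ 0.5648 -0.2288  0.0666] 0.4699 [247 248 249]
111 [ 0.5656 -0.2286  0.0653] 0.4707 [248 248 249]
112 [ 0.5663 -0.2283  0.0681] 0.4714 [248 249 249]
113 [ 0.5671 -0.2281  0.0667] 0.4723 [248 248 249]
```

```bash
python3 -m handwheel '0.01 -0.02 -0.1 0 0 0;0.01 -0.02 -0.2 0 0 0;0.01 -0.02 -0.3 0 0 0;0.01 -0.02 -0.35 0 0 0;0.01 -0.02 -0.35 0 0 0'; python3 -c "
from h import *
robot.read_camera('top')
s=robot.read_state();print(s['tool_pos'].round(4),s['force'].round(2),fit(17.5,s['tool_pos']))"
```

```text
t: 3.5
tool_pos: [0.6315, -0.208, 0.0823]
orientation: [0.48, -3.102, -0.002]
force: [-0.7, 1.0, 0.3]
opening: 0.0006
[ 0.6327 -0.2087  0.0843] [-0.57 -0.28 -0.07] (np.float64(0.5406726693453144), np.float64(-0.3892679956868947))
```

```bash
python3 -m handwheel '0 -0.003 -0.015 0 0 0;0 -0.003 -0.03 0 0 0;0 -0.003 -0.04 0 0 0;0 -0.003 -0.045 0 0 0;0 -0.003 -0.05 0 0 0'
python3 -m handwheel '0 0 -0.002 0 0 0;0 0 -0.004 0 0 0;0 0 -0.005 0 0 0;0 0 -0.005 0 0 0;0 0 -0.005 0 0 0'
```

```text
t: 4.05
tool_pos: [0.6328, -0.2105, 0.0687]
orientation: [-0.478, 3.105, -0.0]
force: [0.5, -0.7, 0.1]
opening: 0.0005
t: 4.55
tool_pos: [0.6328, -0.2104, 0.0672]
orientation: [-0.478, 3.105, -0.0]
force: [0.4, 0.0, 0.5]
opening: 0.0002
```

```bash
python3 -m handwheel '0 0 -0.001 0 0 0;0 0 -0.002 0 0 0;0 0 -0.003 0 0 0;0 0 -0.003 0 0 0'
python3 -m handwheel '0 0 -0.001 0 0 0;0 0 -0.002 0 0 0;0 0 -0.002 0 0 0'
```

```text
t: 4.95
tool_pos: [0.6329, -0.2105, 0.0663]
orientation: [-0.478, 3.105, -0.0]
force: [-0.8, -0.1, 0.7]
opening: 0.0004
t: 5.25
tool_pos: [0.633, -0.2106, 0.0663]
orientation: [-0.478, 3.105, -0.001]
force: [-2.1, 0.4, 5.1]
opening: 0.0004
```

```bash
python3 -m handwheel '0 0 -0.001 0 0 0;0 0 -0.002 0 0 0;0 0 -0.002 0 0 0'
python3 -m handwheel '0 0 -0.001 0 0 0;0 0 -0.001 0 0 0;0 0 -0.001 0 0 0'
```

```text
t: 5.55
tool_pos: [0.6332, -0.2107, 0.0663]
orientation: [-0.478, 3.104, -0.001]
force: [-3.2, 0.5, 8.4]
opening: 0.0007
t: 5.85
tool_pos: [0.6334, -0.2108, 0.0663]
orientation: [-0.478, 3.104, -0.002]
force: [-3.7, 0.6, 9.1]
opening: 0.0007
```

```bash
python3 -m handwheel '0 0 -0.001 0 0 0;0 0 -0.002 0 0 0;0 0 -0.0025 0 0 0;0 0 -0.0025 0 0 0'
```

```text
t: 6.25
tool_pos: [0.6338, -0.211, 0.0663]
orientation: [-0.478, 3.103, -0.002]
force: [-4.3, 1.1, 11.3]
opening: 0.0004
```

```bash
python3 -m handwheel '0 0 -0.0015 0 0 0;0 0 -0.002 0 0 0;-0.004 -0.0013 -0.002 0 0 0;-0.008 -0.0025 -0.002 0 0 0;-0.012 -0.0038 -0.002 0 0 0'
python3 -m handwheel '-0.004 -0.0013 0 0 0 0;-0.008 -0.0025 0 0 0 0;-0.012 -0.0038 0 0 0 0;-0.016 -0.005 0 0 0 0;-0.016 -0.005 0 0 0 0'
```

```text
t: 6.75
tool_pos: [0.632, -0.2119, 0.0663]
orientation: [-0.478, 3.099, -0.004]
force: [2.8, 2.7, 8.9]
opening: 0.0002
t: 7.25
tool_pos: [0.627, -0.2136, 0.0663]
orientation: [-0.477, 3.1, -0.004]
force: [1.7, 1.9, 11.0]
opening: 0.0006
```

```bash
cat >> h.py <<'E'
def edges(nm):
    p,d=robot.read_camera("wrist"); W=pts("wrist",d); cv2.imwrite(f"pics/{nm}.png",p[:,:,::-1])
    s=robot.read_state(); print(s["t"],s["tool_pos"].round(4),s["force"].round(1),s["opening"])
    return p,d,W
E
python3 - <<'E'
from h import *
p,d,W=edges("w2")
p,d=robot.read_camera("top"); c=p[135:230,365:455,::-1]; cv2.imwrite("pics/t2.png",cv2.resize(c,None,fx=6,fy=6,interpolation=cv2.INTER_CUBIC))
E
```

```text
7.3 [ 0.6269 -0.2136  0.0663] [3.2 1.8 9.6] 0.0005583328991686974
```

View pics/w2.png

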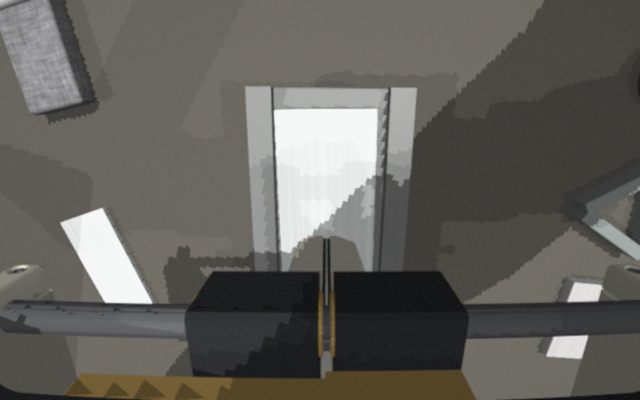

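View pics/t2.png

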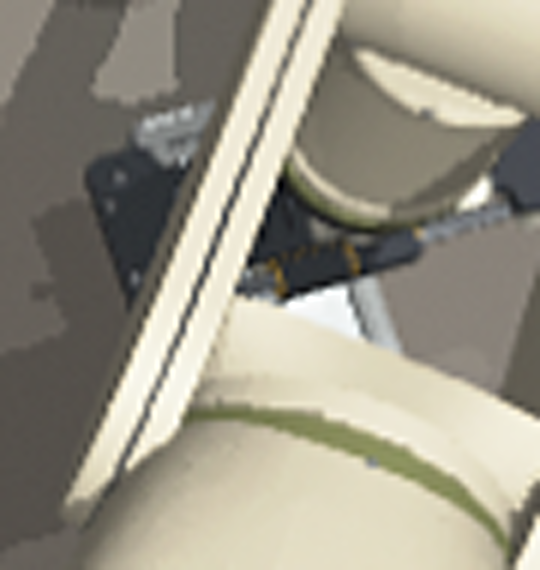

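```bash
cat >> h.py <<'E'
def gap(nm):
    p,d,W=edges(nm); U,V=fit(17.3,W); z=W[...,2]
    g=p.min(2).astype(int)
    out=[]
    for c in range(290,365,8):
        col=z[:,c]; top=(col>.0645)&(col<.071)&(g[:,c]>195); deck=(col>.054)&(col<.071)
        r=np.where(deck[:230])[0]; rc=np.where(top[:230])[0]
        if len(r) and len(rc): out.append((U[rc[0],c]-U[r[0],c], U[r[0],c],U[rc[0],c],V[rc[0],c]))
    print(np.median(out,0).round(4) if out else None)
E
python3 -c "
from h import *
gap('w3')"
```

```text
7.4 [ 0.627  -0.2136  0.0663] [ 1.   0.9 10.1] 0.00044914444928907535
[ 0.0103  0.4516  0.462  -0.3907]
```

```bash
python3 -m handwheel '-0.008 -0.0025 -0.0015 0 0 0;-0.016 -0.005 -0.0015 0 0 0;-0.024 -0.0075 -0.0015 0 0 0;-0.032 -0.01 -0.0015 0 0 0;-0.032 -0.01 -0.0015 0 0 0'
python3 -c "
from h import *
gap('w4')"
```

```text
t: 7.9
tool_pos: [0.6175, -0.2169, 0.0663]
orientation: [-0.477, 3.099, -0.005]
force: [1.9, 0.6, 12.5]
opening: 0.0004
7.95 [ 0.6175 -0.2169  0.0663] [ 0.2  1.5 12.4] 9.006746095256707e-05
[ 4.000e-04  4.516e-01  4.520e-01 -3.910e-01]
```

```bash
python3 -m handwheel '-0.013 -0.004 0 0 0 0;-0.026 -0.008 0 0 0 0;-0.039 -0.012 0 0 0 0;-0.052 -0.016 0 0 0 0;-0.065 -0.02 0 0 0 0'
python3 -m handwheel '-0.013 -0.004 0 0 0 0;-0.026 -0.008 0 0 0 0;-0.039 -0.012 0 0 0 0;-0.045 -0.014 0 0 0 0;-0.045 -0.014 0 0 0 0'
python3 -c "
from h import *
gap('w5')"
```

```text
t: 8.45
tool_pos: [0.5981, -0.223, 0.0663]
orientation: [-0.477, 3.099, -0.005]
force: [2.5, 1.5, 11.6]
opening: 0.0003
t: 8.95
tool_pos: [0.5844, -0.2274, 0.0663]
orientation: [-0.477, 3.1, -0.005]
force: [0.5, 0.7, 12.7]
opening: 0.0004
9.0 [ 0.5844 -0.2274  0.0663] [ 0.6  0.6 13. ] 0.00042733321069367183
[ 0.      0.4177  0.4177 -0.3912]
```

View pics/w5.png

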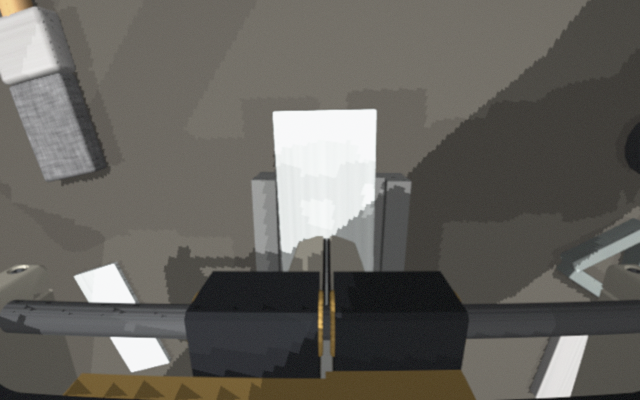

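The coupon is being carried along and now overhangs about 34 mm (rows 109–178). I'll draw it another 17 mm.

```bash
python3 -m handwheel '-0.013 -0.004 0 0 0 0;-0.026 -0.008 0 0 0 0;-0.039 -0.012 0 0 0 0;-0.054 -0.017 0 0 0 0;-0.054 -0.017 0 0 0 0'
python3 -c "
from h import *
gap('w6')"
python3 -m handwheel '0 0 0 0 0 0;0 0 0.01 0 0 0;0 0 0.06 0 0 0;0 0 0.16 0 0 0;0 0 0.3 0 0 0'
python3 -m handwheel '0 0 0.1 0 0 0;0 0 0.1 0 0 0' -1
python3 -c "
from h import *
gap('w7')"
```

```text
t: 9.5
tool_pos: [0.5679, -0.2327, 0.0663]
orientation: [-0.477, 3.1, -0.006]
force: [-0.5, -0.1, 13.6]
opening: 0.0003
9.55 [ 0.5679 -0.2327  0.0662] [-0.8  0.1 13.3] 0.0001445873758199733
[ 2.000e-04  4.004e-01  4.004e-01 -3.913e-01]
t: 10.05
tool_pos: [0.5636, -0.2304, 0.1516]
orientation: [0.477, -3.1, -0.005]
force: [1.0, -0.6, 0.1]
opening: 0.0005
t: 10.25
tool_pos: [0.5684, -0.2327, 0.19]
orientation: [-0.477, 3.097, -0.009]
force: [0.2, -0.4, 1.2]
opening: 0.0125
10.3 [ 0.5673 -0.2322  0.1869] [-0.  -0.5 -0.5] 0.015901272215225647
[ 0.0068  0.3993  0.4065 -0.3912]
```

View pics/w7.png

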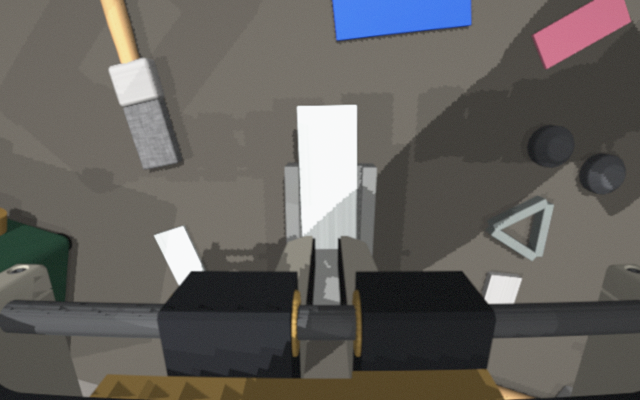

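Overhang is about 51 mm, so the coupon centre is about 14 mm inside the mouth. Next I'll open the fingers and hover over the overhang.

```bash
python3 -m handwheel '-0.13 -0.04 0 0 0 0;-0.13 -0.04 0 0 0 0;-0.13 -0.04 0 0 0 0;-0.13 -0.04 0 0 0 0;-0.13 -0.04 0 0 0 0' -1 
python3 - <<'E'
from h import *
p,d,W=edges("w8"); U,V=fit(17.3,W); g=p.min(2).astype(int); z=W[...,2]
m=(g>190)&(z>.058)&(z<.074); m[:,:250]=0;m[:,400:]=0; m[240:]=0
L=[];R=[]
for r in range(0,240,4):
    c=np.where(m[r])[0]
    if len(c)>10: L.append(W[r,c[0]]);R.append(W[r,c[-1]])
L=np.array(L);R=np.array(R);C=(L+R)/2
print(len(L)); 
for a in zip(L,R): print(np.array(a).round(4).tolist(), np.linalg.norm((a[0]-a[1])[:2]).round(4), [x.round(4) for x in fit(17.3,(a[0]+a[1])/2)])
E
```

```text
t: 10.8
tool_pos: [0.5272, -0.2432, 0.1829]
orientation: [-0.479, 3.105, 0.0]
force: [-0.7, -0.1, 0.3]
opening: 0.0561
10.85 [ 0.5272 -0.2431  0.183 ] [-0.1 -0.5  0.6] 0.060148850245346996
20
[[0.5077, -0.2778, 0.0652], [0.4929, -0.232, 0.0676]] 0.0482 [np.float64(0.4019), np.float64(-0.3921)]
[[0.5107, -0.2768, 0.0669], [0.4962, -0.2308, 0.0668]] 0.0483 [np.float64(0.4052), np.float64(-0.392)]
[[0.514, -0.2759, 0.0667], [0.4996, -0.2296, 0.066]] 0.0485 [np.float64(0.4087), np.float64(-0.392)]
[[0.5175, -0.2749, 0.0659], [0.5026, -0.2277, 0.0662]] 0.0496 [np.float64(0.4123), np.float64(-0.3916)]
[[0.5207, -0.2732, 0.0658], [0.5057, -0.2267, 0.0675]] 0.0488 [np.float64(0.4156), np.float64(-0.3912)]
[[0.5239, -0.2722, 0.0663], [0.5092, -0.2254, 0.0663]] 0.049 [np.float64(0.4192), np.float64(-0.3912)]
[[0.5273, -0.2712, 0.0662], [0.5129, -0.2241, 0.0646]] 0.0493 [np.float64(0.4229), np.float64(-0.3911)]
[[0.5304, -0.2702, 0.0676], [0.5157, -0.2233, 0.0671]] 0.0492 [np.float64(0.426), np.float64(-0.3911)]
[[0.5343, -0.2692, 0.0658], [0.5194, -0.222, 0.0661]] 0.0496 [np.float64(0.43), np.
[... 453 characters left out ...]
0655], [0.5374, -0.2177, 0.0654]] 0.0479 [np.float64(0.4484), np.float64(-0.3916)]
[[0.555, -0.2623, 0.0664], [0.5409, -0.2165, 0.0657]] 0.0479 [np.float64(0.452), np.float64(-0.3915)]
[[0.5605, -0.2612, 0.0614], [0.5442, -0.2155, 0.0664]] 0.0485 [np.float64(0.4565), np.float64(-0.3918)]
[[0.565, -0.2601, 0.0592], [0.5474, -0.2145, 0.0676]] 0.0489 [np.float64(0.4605), np.float64(-0.3919)]
[[0.566, -0.2583, 0.0657], [0.5515, -0.213, 0.0662]] 0.0476 [np.float64(0.4634), np.float64(-0.3911)]
[[0.5695, -0.2572, 0.0661], [0.5549, -0.2119, 0.0667]] 0.0477 [np.float64(0.467), np.float64(-0.3911)]
[[0.5731, -0.2562, 0.0663], [0.5587, -0.2106, 0.0663]] 0.0478 [np.float64(0.4709), np.float64(-0.3911)]
```

View pics/w8.png

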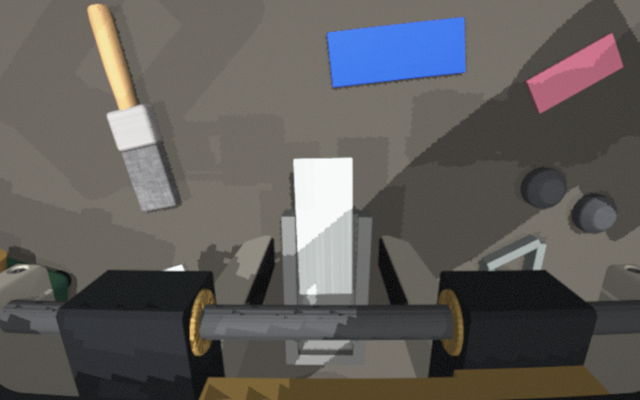

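```bash
python3 -m handwheel '0.005 -0.007 0 0 0 0;0.005 -0.007 0 0 0 0;0.005 -0.007 -0.05 0 0 0;0.005 -0.007 -0.12 0 0 0;0.005 -0.007 -0.2 0 0 0' -1 
python3 -m handwheel '0 0 -0.1 0 0 0;0 0 -0.18 0 0 0;0 0 -0.24 0 0 0;0 0 -0.26 0 0 0;0 0 -0.263 0 0 0'
python3 -m handwheel '0 0 0 0 0 0;0 0 0 0 0 0'
```

```text
t: 11.35
tool_pos: [0.5283, -0.2456, 0.1219]
orientation: [-0.478, 3.104, -0.001]
force: [-0.1, 0.1, -0.7]
opening: 0.0924
t: 11.85
tool_pos: [0.5271, -0.2449, 0.0424]
orientation: [0.478, -3.103, -0.003]
force: [0.0, -0.0, -0.0]
opening: 0.0931
t: 12.05
tool_pos: [0.529, -0.246, 0.0454]
orientation: [-0.478, 3.103, -0.002]
force: [-0.2, -0.3, 0.2]
opening: 0.0933
```

```bash
python3 -m handwheel '-0.001 0.003 -0.003 0 0 0;-0.001 0.003 -0.003 0 0 0;-0.001 0.003 -0.003 0 0 0;-0.001 0.003 -0.003 0 0 0;-0.001 0.003 -0.003 0 0 0' 1 12
python3 -m handwheel '0 0 0 0 0 0;0 0 0 0 0 0;0 0 0 0 0 0;0 0 0 0 0 0;0 0 0 0 0 0' 1 30
```

```text
t: 12.55
tool_pos: [0.5278, -0.2446, 0.0432]
orientation: [-0.478, 3.105, -0.0]
force: [0.1, 0.8, -0.4]
opening: 0.0575
t: 13.05
tool_pos: [0.5278, -0.2446, 0.0431]
orientation: [0.478, -3.105, -0.0]
force: [-0.3, -0.8, 0.8]
opening: 0.0498
```

Gripped: the opening reads 49.8 mm, which matches the 50 mm width. I'll lift slowly and check.

```bash
python3 -m handwheel '0 0 0 0 0 0;0 0 0.01 0 0 0;0 0 0.02 0 0 0;0 0 0.04 0 0 0;0 0 0.06 0 0 0' 1 40
python3 -m handwheel '0 0 0.04 0 0 0;0 0 0.1 0 0 0;0 0 0.16 0 0 0;0 0 0.2 0 0 0;0 0 0.2 0 0 0'
python3 -m handwheel '0 0 0.05 0 0 0;0 0 0.08 0 0 0;0 0 0.08 0 0 0;0 0 0.08 0 0 0'
python3 - <<'E'
from h import *
p,d,W=edges("w9")
p,d=robot.read_camera("scene"); c=p[100:260,150:310,::-1]; cv2.imwrite("pics/s9.png",cv2.resize(c,None,fx=4,fy=4,interpolation=cv2.INTER_CUBIC)[:600])
E
```

```text
t: 13.55
tool_pos: [0.5278, -0.2446, 0.0617]
orientation: [0.478, -3.105, 0.0]
force: [-0.2, 0.1, -1.2]
opening: 0.0495
t: 14.05
tool_pos: [0.5293, -0.2455, 0.1242]
orientation: [-0.477, 3.101, -0.005]
force: [-0.4, 0.0, -1.1]
opening: 0.0493
t: 14.45
tool_pos: [0.5279, -0.2446, 0.1452]
orientation: [-0.478, 3.105, -0.0]
force: [-0.6, 0.6, -1.7]
opening: 0.0497
14.5 [ 0.5276 -0.2445  0.1447] [-0.1  0.6 -1.4] 0.04934429855124228
```

View pics/w9.png

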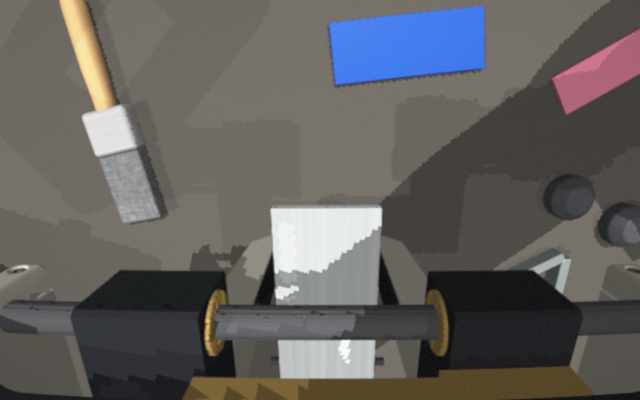

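View pics/s9.png

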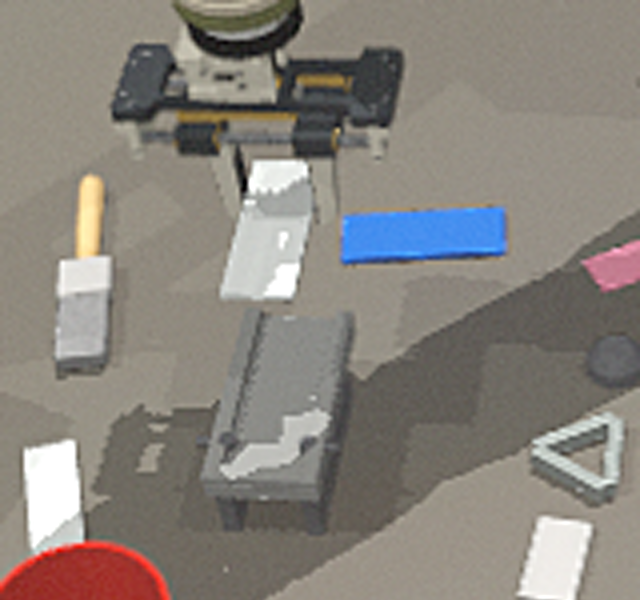

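Lifted clear. The wrist view shows the coupon between the fingers (near end at row 206, cols 272–380). I'll measure how far it has drooped.

```bash
cat >> h.py <<'E'
def coupon_plane():
    for cam in ("wrist","scene"):
        p,d=robot.read_camera(cam); W=pts(cam,d); s=robot.read_state()
        R=cv2.Rodrigues(s["orientation"])[0]; gp=s["tool_pos"]-.0188*R[:,2]
        Q=(W-gp)@R   # tool coords about grasp point: -x is away
        g=p.min(2).astype(int)
        m=(d>0)&(np.abs(Q[...,1])<.022)&(np.abs(Q[...,2])<.035)&(Q[...,0]>-.12)&(Q[...,0]<.05)&((p.max(2).astype(int)-g)<25)
        m&=(np.abs(Q[...,0])>.010)
        if m.sum()<50: print(cam,"few",m.sum()); continue
        q=Q[m]
        for _ in range(4):
            A=np.c_[q[:,:2],np.ones(len(q))]; k=np.linalg.lstsq(A,q[:,2],rcond=None)[0]; e=np.abs(q[:,2]-A@k); q=q[e<.005]
        n=np.linalg.norm([1]); print(cam,len(q),"slope x,y,off(m)",k.round(4),"x range",q[:,0].min().round(4),q[:,0].max().round(4))
E
python3 -c "
from h import *
coupon_plane()"
```

```text
wrist 9142 slope x,y,off(m) [-0.0035 -0.0009 -0.0042] x range -0.0653 0.0313
scene 444 slope x,y,off(m) [-0.0081 -0.0049 -0.0043] x range -0.1019 0.0324
```

Coupon is level, and its centre is about 33 mm ahead of the grasp. Moving to hover short of the jig.

```bash
python3 -m handwheel '0.05 0.15 0 0 0 -0.05;0.05 0.3 0 0 0 -0.1;0.05 0.45 0 0 0 -0.15;0.05 0.6 0 0 0 -0.2;0.05 0.75 0 0 0 -0.256'
python3 -m handwheel '0.05 0.15 0 0 0 0;0.05 0.3 0 0 0 0;0.05 0.45 0 0 0 0;0.05 0.6 0 0 0 0;0.05 0.7 0 0 0 0'
python3 -m handwheel '0 0.05 0 0 0 0;0 0.05 0 0 0 0;0 0.05 0 0 0 0'
python3 - <<'E'
from h import *
p,d,W=edges("w10"); s=robot.read_state(); print(s["orientation"])
coupon_plane()
p,d=robot.read_camera("scene"); c=p[150:300,280:430,::-1]; cv2.imwrite("pics/s10.png",cv2.resize(c,None,fx=4,fy=4,interpolation=cv2.INTER_CUBIC))
p,d=robot.read_camera("top"); c=p[100:250,200:350,::-1]; cv2.imwrite("pics/t10.png",cv2.resize(c,None,fx=4,fy=4,interpolation=cv2.INTER_CUBIC))
E
```

```text
t: 15.15
tool_pos: [0.5423, -0.0178, 0.1447]
orientation: [0.161, -3.137, -0.0]
force: [0.5, 0.3, -0.5]
opening: 0.0491
t: 15.65
tool_pos: [0.5571, 0.1934, 0.1447]
orientation: [0.166, -3.137, -0.001]
force: [-0.7, -0.9, -1.2]
opening: 0.0491
t: 15.95
tool_pos: [0.5577, 0.2046, 0.1447]
orientation: [0.164, -3.137, 0.001]
force: [-0.3, -0.5, -1.5]
opening: 0.0494
16.0 [0.5578 0.2041 0.1448] [-0.2 -0.  -2.1] 0.04971098781125569
[ 1.62708970e-01 -3.13682621e+00  1.17125126e-03]
wrist 9162 slope x,y,off(m) [-0.0036 -0.0001 -0.0041] x range -0.0656 0.0313
scene 609 slope x,y,off(m) [-0.0096  0.0025 -0.0044] x range -0.1006 0.0323
```

View pics/w10.png

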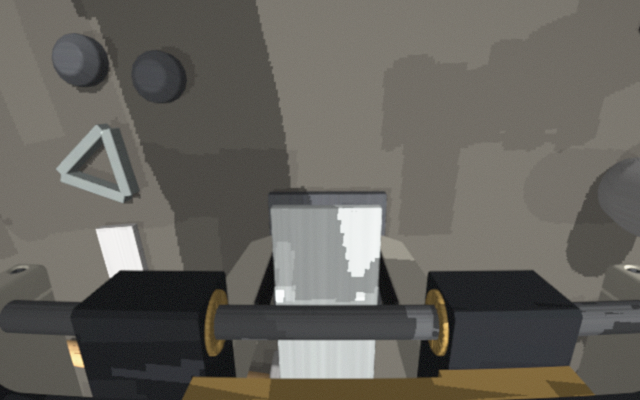

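View pics/s10.png

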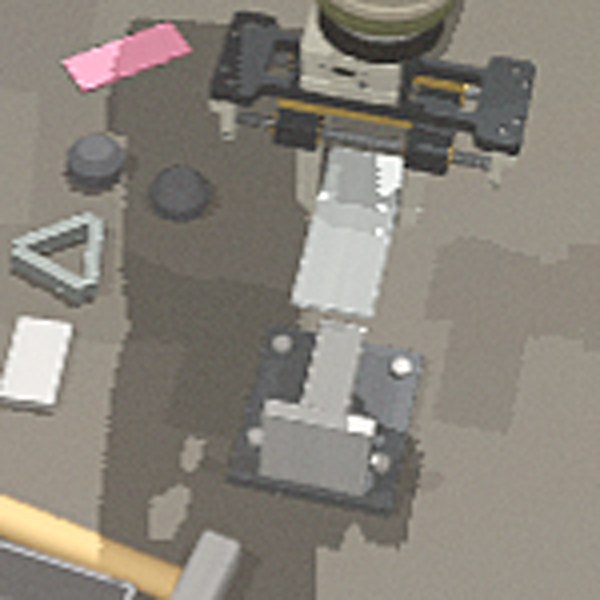

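View pics/t10.png

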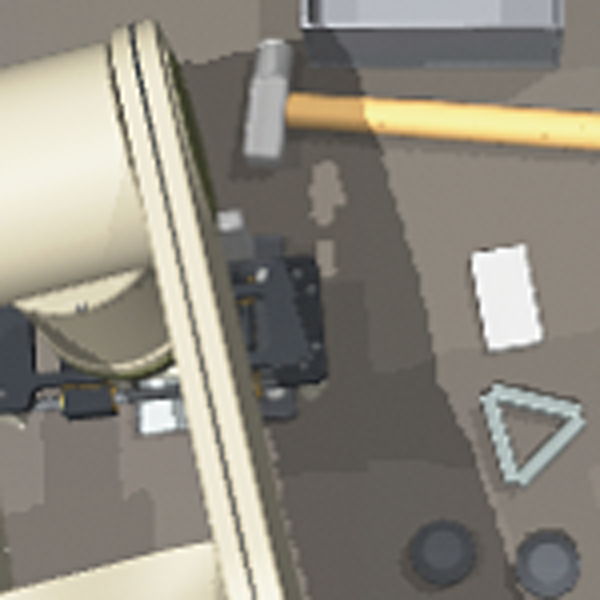

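```bash
python3 - <<'E'
from h import *
p,d=robot.read_camera("scene"); W=pts("scene",d); Wb=W[222:290,330:395].reshape(-1,3)
z=Wb[:,2]
st=Wb[(z>.078)&(z<.095)].astype(np.float32)
print("stop",len(st),[np.round(x,3) for x in cv2.minAreaRect(st[:,:2]*1000)], cv2.fitLine(st[:,:2],cv2.DIST_HUBER,0,.01,.01).ravel())
v=cv2.fitLine(st[:,:2],cv2.DIST_HUBER,0,.01,.01).ravel(); print(np.rad2deg(np.arctan2(-v[0],v[1]))%180)
b=Wb[(z>.055)&(z<.066)]; uu,vv=fit(6,b); 
S=fit(6,np.array([.6754,.2178,0])); m=(uu<S[0]-.003)&(uu>S[0]-.1)&(abs(vv-S[1])<.03); uu,vv=uu[m]-S[0],vv[m]-S[1]
for a in np.arange(-.09,0,.01):
    k=(uu>=a)&(uu<a+.01)
    if k.sum()>3: print(round(a,3),k.sum(),vv[k].min().round(4),vv[k].max().round(4),((vv[k].min()+vv[k].max())/2).round(4))
bs=Wb[(z>.007)&(z<.017)].astype(np.float32); print([np.round(x,3) for x in cv2.minAreaRect(bs[:,:2]*1000)])
s=robot.read_state(); R=cv2.Rodrigues(s["orientation"])[0]; gp=s["tool_pos"]
u,v=fit(6,gp); print("tcp rel stop",u-S[0],v-S[1])
# coupon lateral in tool frame
P=W[150:290,330:400].reshape(-1,3); Q=(P-gp)@R; k=(np.abs(Q[:,2]+.0229)<.006)&(Q[:,0]<-.012)&(Q[:,0]>-.12)&(abs(Q[:,1])<.04)
q=Q[k].astype(np.float32); print("coupon in tool",len(q),[np.round(x,4) for x in cv2.minAreaRect(q[:,:2]*1000)],q[:,0].min())
E
```

```text
stop 148 [array([681.991, 218.271]), array([17.339, 69.91 ]), np.float64(4.184)] [ 0.07487075 -0.9971932   0.68276584  0.21405517]
4.293808
-0.09 29 -0.0158 0.0137 -0.001
-0.08 33 -0.0147 0.0132 -0.0008
-0.07 33 -0.0155 0.0141 -0.0007
-0.06 38 -0.0152 0.0146 -0.0003
-0.05 38 -0.0145 0.0135 -0.0005
-0.04 32 -0.0152 0.0124 -0.0014
-0.03 36 -0.0154 0.0146 -0.0004
-0.02 9 -0.0143 0.0127 -0.0008
[array([652.739, 230.742]), array([188.809, 142.317]), np.float64(6.425)]
tcp rel stop -0.11813565032324347 -0.0011172507702599532
coupon in tool 567 [array([-56.5118,   0.9265]), array([88.9399, 53.9161]), np.float64(0.221)] -0.101014405
```

The bar runs at 6° and the tool is aligned (lateral error about 0.4 mm). The far end is about 20 mm short of the stop. I'll descend to just above the bar.

```bash
python3 -m handwheel '0 0 -0.06 0 0 0;0 0 -0.14 0 0 0;0 0 -0.22 0 0 0;0 0 -0.28 0 0 0;0 0 -0.315 0 0 0'
python3 -m handwheel '0 0 0 0 0 0;0 0 -0.005 0 0 0;0 0 -0.01 0 0 0;0 0 -0.013 0 0 0;0 0 -0.013 0 0 0'
```

```text
t: 16.75
tool_pos: [0.5568, 0.2046, 0.0487]
orientation: [0.163, -3.135, 0.001]
force: [-0.3, -0.4, -1.0]
opening: 0.0495
t: 17.25
tool_pos: [0.5582, 0.2055, 0.0473]
orientation: [-0.164, 3.136, 0.0]
force: [0.0, -0.4, -1.5]
opening: 0.0497
```

```bash
python3 -m handwheel '0 0 -0.003 0 0 0;0 0 -0.006 0 0 0;0 0 -0.009 0 0 0;0 0 -0.009 0 0 0'
python3 -m handwheel '0 0 -0.001 0 0 0;0 0 -0.003 0 0 0;0 0 -0.004 0 0 0;0 0 -0.004 0 0 0'
```

```text
t: 17.65
tool_pos: [0.5577, 0.2054, 0.0438]
orientation: [0.164, -3.137, 0.0]
force: [0.0, -0.3, -0.7]
opening: 0.049
t: 18.05
tool_pos: [0.558, 0.2055, 0.043]
orientation: [-0.164, 3.137, 0.0]
force: [-1.1, -0.6, 0.1]
opening: 0.0493
```

```bash
python3 -m handwheel '0.01 0.001 0 0 0 0;0.02 0.002 0 0 0 0;0.03 0.003 0 0 0 0;0.04 0.004 0 0 0 0;0.043 0.0045 0 0 0 0'
python3 - <<'E'
from h import *
p,d,W=edges("w11")
p,d=robot.read_camera("scene"); c=p[190:290,310:410,::-1]; cv2.imwrite("pics/s11.png",cv2.resize(c,None,fx=6,fy=6,interpolation=cv2.INTER_CUBIC))
W=pts("scene",d);B=W[215:285,330:400].reshape(-1,3);C=p[215:285,330:400].reshape(-1,3);u,v=fit(6,B);S=fit(6,np.array([.6754,.2178,0]));u-=S[0];v-=S[1]
z=B[:,2];k=(abs(v)<.02)&(u>-.09)&(u<.01)
for a in np.arange(-.09,.01,.004):
    q=k&(u>=a)&(u<a+.004); print(round(a,3),q.sum(),np.median(z[q]).round(4) if q.sum() else '')
E
```

```text
t: 18.55
tool_pos: [0.5713, 0.2068, 0.0431]
orientation: [-0.164, 3.137, 0.0]
force: [-1.1, -1.0, 2.6]
opening: 0.0492
18.6 [0.5713 0.2068 0.0431] [-0.3  0.6  2.1] 0.048933125417969896
-0.09 12 0.067
-0.086 20 0.0658
-0.082 19 0.0674
-0.078 36 0.1409
-0.074 31 0.068
-0.07 21 0.067
-0.066 17 0.067
-0.062 19 0.0667
-0.058 20 0.0666
-0.054 19 0.0664
-0.05 14 0.0666
-0.046 20 0.0665
-0.042 19 0.0664
-0.038 18 0.067
-0.034 21 0.0667
-0.03 13 0.066
-0.026 22 0.0676
-0.022 25 0.0665
-0.018 16 0.0667
-0.014 2 0.0707
-0.01 0 
-0.006 1 0.0819
-0.002 14 0.0844
0.002 21 0.085
0.006 115 0.0584
```

View pics/s11.png

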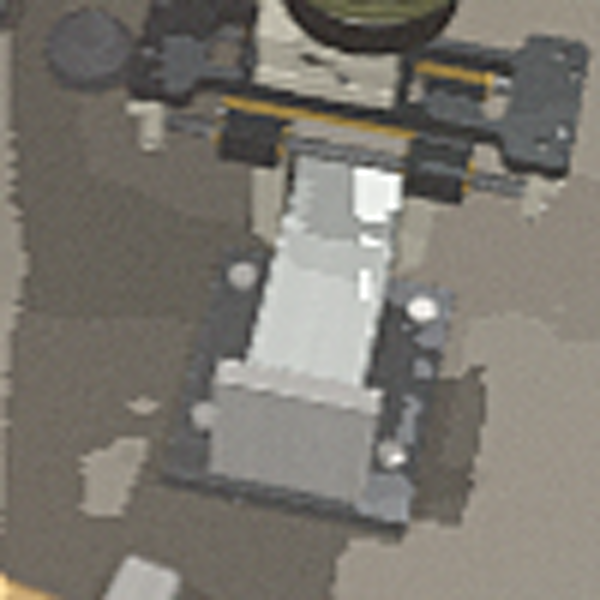

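```bash
python3 -m handwheel '0.003 0.0003 0 0 0 0;0.006 0.0006 0 0 0 0;0.009 0.001 0 0 0 0;0.012 0.0012 0 0 0 0;0.012 0.0012 0 0 0 0'
python3 -m handwheel '0.002 0.0002 0 0 0 0;0.004 0.0004 0 0 0 0;0.004 0.0004 0 0 0 0'
```

```text
t: 19.15
tool_pos: [0.5746, 0.2072, 0.043]
orientation: [-0.164, 3.137, 0.0]
force: [-0.2, 0.1, 4.4]
opening: 0.0495
t: 19.45
tool_pos: [0.5757, 0.2073, 0.043]
orientation: [-0.164, 3.137, 0.0]
force: [-0.2, -0.6, 5.3]
opening: 0.0492
```

```bash
python3 -m handwheel '0.002 0.0002 0.001 0 0 0;0.004 0.0004 0.001 0 0 0;0.004 0.0004 0.001 0 0 0'
python3 -m handwheel '0.002 0.0002 0 0 0 0;0.003 0.0003 0 0 0 0;0.003 0.0003 0 0 0 0'
```

```text
t: 19.75
tool_pos: [0.576, 0.2073, 0.0431]
orientation: [0.164, -3.136, 0.0]
force: [-4.8, -0.4, 7.3]
opening: 0.0492
t: 20.05
tool_pos: [0.576, 0.2073, 0.043]
orientation: [0.164, -3.134, 0.001]
force: [-9.8, -1.6, 10.5]
opening: 0.0492
```

Butted against the stop: the tool stopped at x=0.576 and the push force climbed. I'll ease off to a light push before letting go.

```bash
python3 -m handwheel '-0.002 -0.0002 0.001 0 0 0;-0.003 -0.0003 0.002 0 0 0;-0.003 -0.0003 0.002 0 0 0;-0.003 -0.0003 0.002 0 0 0'
```

```text
t: 20.45
tool_pos: [0.5759, 0.2073, 0.0431]
orientation: [0.164, -3.136, 0.0]
force: [-3.6, -0.5, 2.0]
opening: 0.049
```

```bash
python3 -m handwheel '0 0 0 0 0 0;0 0 0 0 0 0;0 0 0 0 0 0' 1 5
python3 -m handwheel '0 0 0 0 0 0;0 0 0 0 0 0;0 0 0 0 0 0;0 0 0 0 0 0;0 0 0 0 0 0' -0.6
python3 - <<'E'
from h import *
p,d,W=edges("w12")
p,d=robot.read_camera("scene"); c=p[190:290,310:410,::-1]; cv2.imwrite("pics/s12.png",cv2.resize(c,None,fx=6,fy=6,interpolation=cv2.INTER_CUBIC))
E
```

```text
t: 20.75
tool_pos: [0.5762, 0.2072, 0.0432]
orientation: [0.164, -3.136, 0.0]
force: [-3.6, -0.8, -1.2]
opening: 0.05
t: 21.25
tool_pos: [0.577, 0.2074, 0.0439]
orientation: [-0.164, 3.137, 0.0]
force: [0.3, -0.8, -0.2]
opening: 0.074
21.3 [0.5769 0.2074 0.0439] [ 0.1  0.5 -0.1] 0.07427179711361774
```

View pics/s12.png

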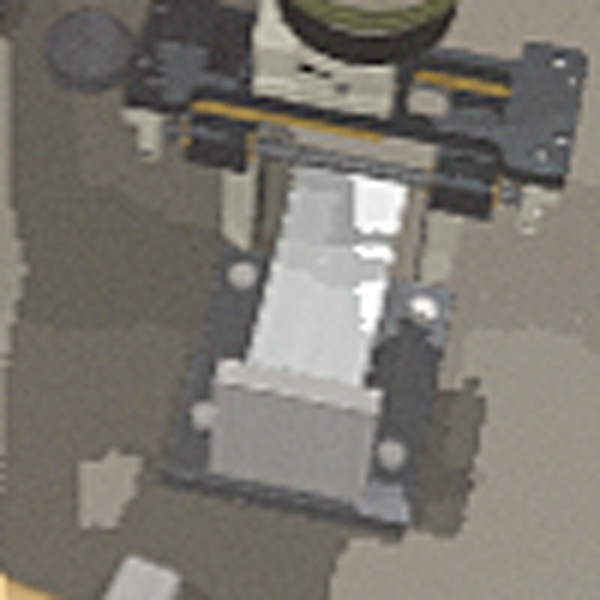

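View pics/w12.png

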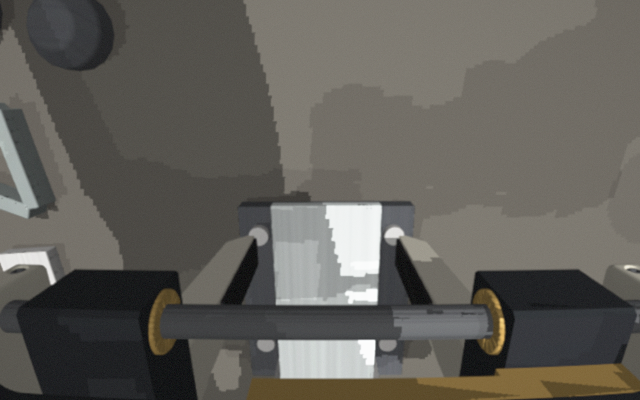

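The coupon rests on the bar with the fingers clear on both sides (inner faces near cols 255 and 395, coupon cols 272–382). I'll rise straight up, back away and check.

```bash
python3 -m handwheel '0 0 0.03 0 0 0;0 0 0.1 0 0 0;0 0 0.2 0 0 0;0 0 0.35 0 0 0;0 0 0.5 0 0 0'
python3 -m handwheel '-0.2 -0.2 0.1 0 0 0;-0.35 -0.3 0.2 0 0 0;-0.4 -0.3 0.2 0 0 0;-0.4 -0.3 0.2 0 0 0;-0.4 -0.3 0.2 0 0 0' -1
python3 - <<'E'
from h import *
S=fit(6,np.array([.6754,.2178,0]))
for cam,bx in {"scene":(325,400,205,285),"top":(220,285,135,235)}.items():
    p,d=robot.read_camera(cam);W=pts(cam,d);u0,u1,v0,v1=bx
    c=p[v0-10:v1+10,u0-10:u1+10,::-1]; cv2.imwrite(f"pics/{cam}13.png",cv2.resize(c,None,fx=5,fy=5,interpolation=cv2.INTER_CUBIC))
    B=W[v0:v1,u0:u1].reshape(-1,3).astype(np.float32); z=B[:,2]
    k=(z>.0625)&(z<.072)&(fit(6,B)[0]<S[0]-.001); q=B[k]
    print(cam,k.sum(),[np.round(x,2) for x in cv2.minAreaRect(q[:,:2]*1000)]); A=np.c_[q[:,:2],np.ones(len(q))]; print("plane",np.linalg.lstsq(A,q[:,2],rcond=None)[0].round(4))
    u,v=fit(6,q); u=u-S[0];v=v-S[1]; print(np.percentile(u,[0,1,99,100]).round(4),np.percentile(v,[1,99]).round(4))
    for r in robot.silhouettes(cam,"coupon_mid")[:4]:
        P=W[r["pixels"]&(d>0)]; print(r["conf"],np.round(r["rect"]),[np.round(x,1) for x in cv2.minAreaRect(P[:,:2].astype(np.float32)*1000)], np.median(P[:,2]))
s=robot.read_state();print(s["t"],s["tool_pos"],s["force"])
E
```

```text
t: 21.85
tool_pos: [0.5761, 0.2072, 0.1954]
orientation: [0.164, -3.136, 0.0]
force: [0.6, 0.1, 0.9]
opening: 0.0743
t: 22.35
tool_pos: [0.4565, 0.1167, 0.2563]
orientation: [-0.162, 3.133, 0.0]
force: [0.5, 0.2, -0.1]
opening: 0.0927
scene 649 [array([603.2 , 209.52]), array([120.3 ,  50.08]), np.float64(6.2)]
plane [ 0.0007 -0.0004  0.0662]
[-0.1329 -0.1308 -0.0152 -0.0125] [-0.0253  0.0239]
0.94 [256. 160.  41.  13.] [array([ 387.4, -214.3]), array([ 59. , 129.7]), np.float64(24.8)] 0.006134524082317183
0.81 [311. 164.  32.  22.] [array([345.8, -40.4]), array([ 46.2, 102.1]), np.float64(50.0)] 0.004137121655187537
0.77 [365. 236.  27.  41.] [array([603.5, 209.4]), array([119.9,  49.2]), np.float64(5.8)] 0.06652543867001848
0.68 [162. 225.  15.  31.] [array([ 761.9, -327.4]), array([194.3,  46.2]), np.float64(38.3)] 0.003572171296832405
top 0 [array([0., 0.]), array([0., 0.]), np.float64(0.0)]
plane [0. 0. 0.]Traceback (most recent call last):
  File "<stdin>", line 9, in <module>
    return _quantile_unchecked(
        a, q, axis, out, overwrite_input, method, keepdims, weights)
    return _ureduce(a,
                    func=_quantile_ureduce_func,
    ...<5 lines>...
                    overwrite_input=overwrite_input,
                    method=method)
    r = func(a, **kwargs)
    result = _quantile(arr,
                       quantiles=q,
    ...<2 lines>...
                       out=out,
                       weights=wgt)
    slices_having_nans = np.isnan(arr[-1, ...])
                                  ~~~^^^^^^^^^
IndexError: index -1 is out of bounds for axis 0 with size 0
```

View pics/top13.png

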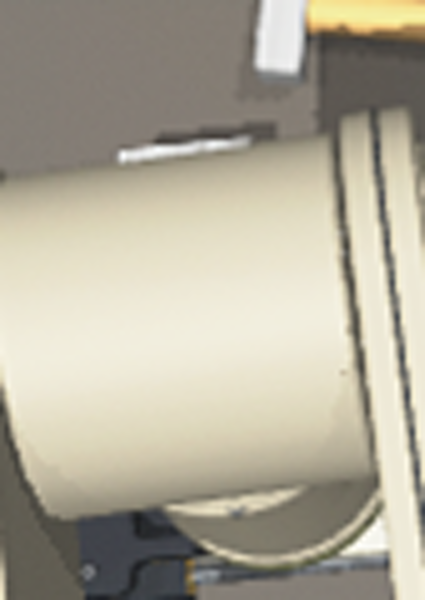

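View pics/scene13.png

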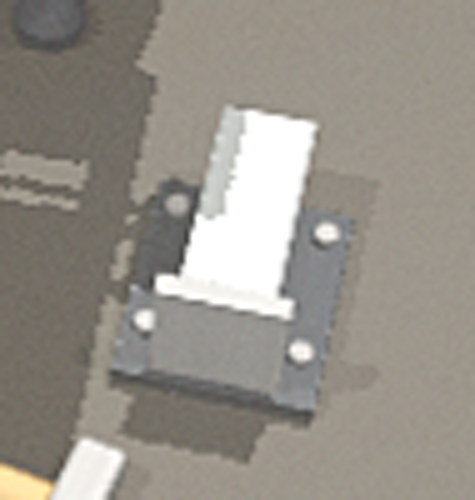

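The arm blocks the top view of the butted end, so I'll move it aside to check the snugness.

```bash
python3 -m handwheel '-0.1 -0.17 0 0 0 0;-0.1 -0.34 0 0 0 0;-0.1 -0.5 0 0 0 0;-0.1 -0.68 0 0 0 0;-0.1 -0.8 0 0 0 0'
python3 -m handwheel '0 -0.1 0 0 0 0;0 -0.2 0 0 0 0;0 -0.3 0 0 0 0;0 -0.3 0 0 0 0;0 -0.3 0 0 0 0'
python3 - <<'E'
from h import *
S=fit(6,np.array([.6754,.2178,0]))
p,d=robot.read_camera("top");W=pts("top",d)
c=p[135:225,215:290,::-1]; cv2.imwrite("pics/top14.png",cv2.resize(c,None,fx=6.5,fy=6.5,interpolation=cv2.INTER_CUBIC))
B=W[135:225,215:290].reshape(-1,3).astype(np.float32);z=B[:,2]
u,v=fit(6,B);u=u-S[0];v=v-S[1]
k=(z>.0625)&(z<.072)&(u<-.001);q=B[k]
print([np.round(x,2) for x in cv2.minAreaRect(q[:,:2]*1000)],np.percentile(u[k],[0,1,99,100]).round(4),np.percentile(v[k],[1,99]).round(4))
k=(abs(v)<.015)&(u>-.14)&(u<.02); o=np.argsort(u[k])
U=u[k][o];Z=z[k][o];C=p[135:225,215:290].reshape(-1,3)[k][o].min(1)
for a in np.r_[np.arange(-.138,-.124,.002),np.arange(-.016,.016,.002)]:
    m=(U>=a)&(U<a+.002); print(round(a,3),m.sum(),np.median(Z[m]).round(4) if m.any() else '',np.median(C[m]) if m.any() else '')
E
```

```text
t: 23.0
tool_pos: [0.4268, -0.1244, 0.253]
orientation: [0.165, -3.136, -0.001]
force: [1.2, 0.4, 0.9]
opening: 0.0926
t: 23.5
tool_pos: [0.4269, -0.2127, 0.2526]
orientation: [0.162, -3.136, -0.003]
force: [-0.8, 0.0, -0.3]
opening: 0.093
[array([609.52, 211.31]), array([130.08,  49.39]), np.float64(6.27)] [-0.1313 -0.1303 -0.0028 -0.0011] [-0.0228  0.0245]
-0.138 6 -0.0006 119.0
-0.136 8 -0.0007 118.0
-0.134 8 -0.0009 119.0
-0.132 17 0.0619 178.0
-0.13 17 0.0634 243.0
-0.128 13 0.0036 120.0
-0.126 18 0.0644 243.0
-0.124 20 0.0033 117.0
-0.016 8 0.0671 243.0
-0.014 9 0.0685 243.0
-0.012 8 0.0669 243.0
-0.01 6 0.067 243.0
-0.008 10 0.0668 243.0
-0.006 7 0.0686 243.0
-0.004 9 0.0671 230.0
-0.002 18 0.0767 140.0
0.0 21 0.079 194.0
0.002 11 0.0858 238.0
0.004 6 0.0859 236.5
0.006 8 0.0866 240.0
0.008 11 0.0867 216.0
0.01 3 0.0855 177.0
0.012 0  
0.014 0
```

View pics/top14.png

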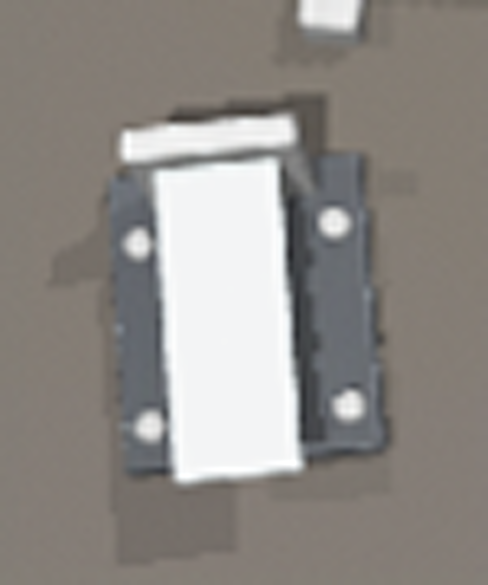

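The checks agree: the end is flush with the stop in the picture, the yaw is 6.3° against 6° for the bar, the centre is about 1 mm off laterally, and it lies flat. Handing in.

```bash
python3 -c "
from plant import robot
print(robot.read_state()['t'], robot.close_job())"
```

```text
the job is handed in; nothing more can be done
23.55 None
```

The coupon is lying along the jig's bar, butted against the end stop and released. I handed the job in at 23.6 s; no verdict is reported.

**What I did:**
- **Draw:** I pressed the shut fingertips on the coupon with 9–14 N and drew it out to about 51 mm of overhang.
- **Lift:** I pinched it by its long edges (opening read 49–50 mm) and lifted it; it stayed level.
- **Place:** I set it on the bar and slid it forward until the stop blocked it. I eased off to a 3–4 N push and let go.

**Last checks:**

| Check | Measured | Limit |
|---|---|---|
| Centre from stop face | about −66 mm | −67 to −63 mm |
| Centre line off the bar's | about 1 mm | 7 mm |
| Direction against the bar | within 0.5° | 4° (0.07 rad) |
| Tilt | under 0.001 rad | 0.05 rad |

- **Snugness is the least certain check:** the cameras resolve only about 2 mm there, and they put the end 1–3 mm short of my estimated stop face. That is within calibration error, and the blocked push says it is butted.
- **The push against the stop briefly overshot:** it reached about 10 N instead of 5 N, still well under the 35 N limit.
- **Earlier disagreement on the stop's direction:** one camera read about 4° and the other about 7°. The bar's own line gave 6°, which I used.
- **Bystanders:** I felt no contact with anything else, but I did not re-measure where the bystanders lie.

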